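# Flip the specimen carrier against the stage plate and seat it on the pins

### The job

The aluminium specimen carrier was left to dry with its pockets down. Do not grip or lift it: with the fingertips gently push its long side square up against the front edge of the low dark stage plate, tip it up and over that edge so that it flips onto the plate with its pockets facing up, then push it snug against the two rear locating pins and the side pin. Leave the two specimen mounts and the folding loupe where they are.

Things in the scene. Friction and masses are not known exactly. Their poses are not given: they have to be found in the camera images.
- carrier: the specimen carrier: flat bare-aluminium block, 50 (its x) x 84 (its y) x 14 mm, about 0.12 kg, two small dark knock-out holes in its back. Origin: centre of the face with the two round blind pockets (26.5 mm wide, 9 deep), which lies down at the start. Its z axis points up at the start and down once flipped. Its +x long side is square and faces the stage plate, to 25 degrees; its -x long side faces the robot (see carrier_bevel_side)
- stage_plate: the stage plate, fixed to the desk: a dark steel plate 100 (x) x 190 (y) x 5 mm, long side towards the robot. Origin: centre of its underside, on the desk; x points from its front edge (nearest the robot) to its rear, y to the left, z up. Three steel locating pins, 8 mm thick, stand 7 mm above its top: two rear pins at x 32, y -42 and y 10 mm, and a side pin on the right at x 3, y -62 mm. Flush screws in its corners
- plate_front_edge (a point): middle of the stage plate's upper front edge, 5 mm above the desk (plate x -50, y 0 mm); axes as the plate's
- carrier_home (a point): where carrier_mid lies when the carrier rests on the plate and touches all three pins: plate x 3, y -16, z 12 mm; axes as the plate's
- carrier_mid (a point): centre of the carrier block, 7 mm from both faces
- carrier_bevel_side (a point): middle of the carrier's long side towards the robot (carrier x -25, y 0, z 7 mm), upright from 5 to 14 mm above the desk, undercut by a 5 mm 45 degree bevel below. A fingertip lower than 5 mm bears on the undercut's lip: pressed forward against the plate and moved up and forward in a 50 mm arc about the plate's front edge, it swings the lip up by friction
- carrier_square_side (a point): middle of the carrier's square long side (carrier x 25, y 0, z 7 mm), the one that goes against the plate's front edge
- mount_a: grey round specimen mount, 25 mm across, 14 mm high, standing on the desk to the right of the plate; origin centre of its underside; leave alone
- mount_b: brown round specimen mount, 25 mm across, 14 mm high, on the desk to the right of the plate, nearer the robot; origin centre of its underside; leave alone
- loupe: folding loupe, 35 x 28 x 12 mm, on the desk to the left of the plate; origin centre of its underside; leave alone
There are look-alikes about, which are no part of the job. Of the things like the carrier, leave any that is brown or green; of the rest the larger one is meant.

How it is judged:
By the outcome, as a careful person would: the job done as asked, in the order asked, and still so for the second after the job is handed in, with the robot touching nothing.
It also fails if it takes over 56 s, if anything falls off the work surface, if the arm or the gripper's body presses on something with over 40 N, if the wrist force passes 120 N, or if a joint passes its speed limit or range.

### The arm

A 6-joint arm with a two-finger parallel gripper is mounted at the origin on a cart in front of the work surface, level with it; the furniture and walls round the work are solid. World frame = base frame: x ahead of the robot, y to its left, z up, the work surface at z = 0. Lengths are in m, angles in degrees, forces in N, time in s.
With the tool pointing down it reaches from about 0.25 to 0.725 m from the base axis. Payload 9.7 kg.
Tool frame: the origin (TCP) lies at the very end of the fingers, on their centre line; the grasp point (between the pads) lies 19 mm behind it; z points along the fingers, y is the direction in which the jaws open and shut (so a half turn about z gives the same grasp; the last joint's range is limited). The gripper opens to 85 mm and grips with 20 to 120 N. Pads are 22 mm wide; open, the fingers measure 114 mm over their backs; the gripper's body (76 mm by 85 mm) begins 54 mm behind the grasp point. The pads swing forward as they close: fully open they stand 13 mm farther back than shut.
Start: joints at [77.063, 4.979, 10.078, 95.1, 0, 90], TCP at [0.123, 0.536, 0.231] pointing down, gripper open.
Joint ranges: [-179.16, 179.16], [-48.56, 103.87], [-65.8, 70.77], [-126.05, 130.52], [-82.76, 87.17], [-180, 180]. Speed limits (degrees/s): [127.2, 127.2, 147.25, 180, 180, 180].

### API

Orientations are given as [roll, pitch, yaw] about the fixed x, y, z axes, in that order (R = Rz(yaw) Ry(pitch) Rx(roll)).
In Python, from workcell import bot, camera, ticket gives the robot as it stands.
- The arm moves only by the shell command python3 -m jog 'ROWS' [FORCE]. ROWS is a JSON object of lists of equal length, an entry for each row: "turn": the turn, a rotation vector about the world's x, y, z each as a share of 8 degrees, from -1 to 1, a list of three; "delta_pos": the shift along the world's x, y, z each as a share of 50 mm, from -1 to 1, a list of three; "hand": the opening, from -1 (shut) to 1 (fully open). A call has exactly 10 rows; each row shifts and turns the commanded pose from where the row before left it; what a row does not reach is not made up. A row lasts 1/10 s, in which the tool goes at most 50 mm and 8.59 degrees, less where a joint would pass 70% of its speed; a pose out of reach is approached as far as the arm can. A call with a number of a shift or a turn outside -1 to 1 is refused whole. A call with a gripper value outside its range is refused whole. The fingers move at their own pace and stop on an object; FORCE is the grip in N (left out, the last holds). Time passes only in rows, so rows that do not move let the fingers close, or fill a call up. It gives the time, the measured TCP pose, the force and the opening at its end, in the units of the state.
- bot.get_obs(): the state, without advancing time (a new reading comes with each control period).
- camera(name): name is "scene" or "top" or "wrist"; returns a dict with "frame" (400x640x3 uint8, red, green, blue), "range_z" (400x640 float32, m along the optical axis (not along the pixel's ray), 0 where there is no reading), "fx", "fy", "cx", "cy" (pixels), "extrinsics" (4x4, takes a point from world to camera coordinates); the wrist camera has in their place "mount" (4x4, takes a point from camera to tool coordinates, whose origin is the TCP and whose axes are the flange's). Camera axes: x right, y up, looking along -z (the intrinsics and any distortion apply to the point x, -y, -z); pixel columns grow to the right and rows downward; lengths in m; the calibration is good to about 2 mm. The wrist camera is an equidistant fisheye: a pixel r from the principal point sees the ray r / f radians off the axis. A picture is of the moment at which its call begins: read the wrist's pose just before it.
- ticket.job_done(): hands the job in, once; it reports no verdict.
The state is a dict: "time": time; "q": joint angles; "qd": joint speeds; "joint_efforts": joint torques, N m; "ee_pos": TCP position; "tcp_rot": TCP orientation; "wrist_force": force on the tool from outside, world axes, zero at the start; "torque": the same for the moment, N m; "opening": finger opening in m.
Only numpy, scipy, OpenCV 4.12 (cv2) and the standard library are available. Lean on these libraries where they do the work, as an engineer would, in place of code of your own. Each camera call takes 0.05 s, during which the arm holds its last target.

## Working session

There is one attempt and no reset: what is moved stays moved. The work goes in short steps, Python scripts to look and compute and a shell command to move; the robot and the scene stay as the last step left them, time stands still between calls to the robot, and variables do not carry over. Pictures are saved under pics/ and viewed, and the job is handed in when it is done.

```bash
mkdir -p pics; ls
cat > h.py <<'E'
import numpy as np,cv2
from workcell import bot,camera,ticket
def snap(name,fn,save=True):
    c=camera(name); cv2.imwrite('pics/'+fn,c['frame'][:,:,::-1]); 
    np.savez('/tmp/'+fn+'.npz',**c); return c
def world(c,u,v,d=None):
    d=c['range_z'][int(round(v)),int(round(u))] if d is None else d
    E=np.array(c['extrinsics'])
    p=np.array([(u-c['cx'])/c['fx']*d,-(v-c['cy'])/c['fy']*d,-d,1])
    return (np.linalg.inv(E)@p)[:3]
def onplane(c,u,v,z):
    E=np.linalg.inv(np.array(c['extrinsics'])); o=E[:3,3]
    r=E[:3,:3]@np.array([(u-c['cx'])/c['fx'],-(v-c['cy'])/c['fy'],-1]); return o+r*(z-o[2])/r[2]
E
python3 - <<'E'
from h import *
o=bot.get_obs();print(o)
for n in('scene','top'):
    c=snap(n,n+'0.png');print({k:v for k,v in c.items() if k not in('frame','range_z')})
E
```

```text
pics
{'time': 0.0, 'q': array([ 7.70632605e+01,  5.01117146e+00,  1.00327933e+01,  9.50992576e+01,
       -1.44215369e-03,  9.00014999e+01]), 'qd': array([-0.07786737, -0.0476308 ,  0.00100503, -0.01090218,  0.05111555,
       -0.08998523]), 'joint_efforts': array([-3.70910784e-03, -5.20395827e+01,  4.64796603e+01,  1.65913295e-02,
       -3.08947128e-04,  7.58494025e-06]), 'ee_pos': array([0.12308521, 0.53580707, 0.23056751]), 'tcp_rot': array([-1.79922364e+02,  1.44418474e-03,  1.67061763e+02]), 'wrist_force': array([-0.69776794,  0.75216621, -0.61160985]), 'torque': array([ 0.00311759, -0.06410734,  0.04916259]), 'opening': 0.08524579662461672}
{'fx': 439.47564714877774, 'fy': 439.47564714877774, 'cx': 319.51232876688954, 'cy': 203.51248204809167, 'extrinsics': array([[ 0.77153061, -0.63617658, -0.00445874, -0.45095127],
       [ 0.41470342,  0.49759688,  0.76185197, -0.22818629],
       [-0.48245372, -0.58964116,  0.64773583, -0.89922068],
       [ 0.        ,  0.        ,  0.        ,  1.        ]])}
{'fx': 379.763942475582, 'fy': 379.763942475582, 'cx': 316.8676070257338, 'cy': 197.76777059682263, 'extrinsics': array([[-0.00357633, -0.99996486,  0.00758147, -0.07358644],
       [ 0.98725356, -0.00232432,  0.15913831, -0.51962218],
       [-0.1591151 ,  0.00805396,  0.98722719, -0.80539538],
       [ 0.        ,  0.        ,  0.        ,  1.        ]])}
```

View pics/scene0.png

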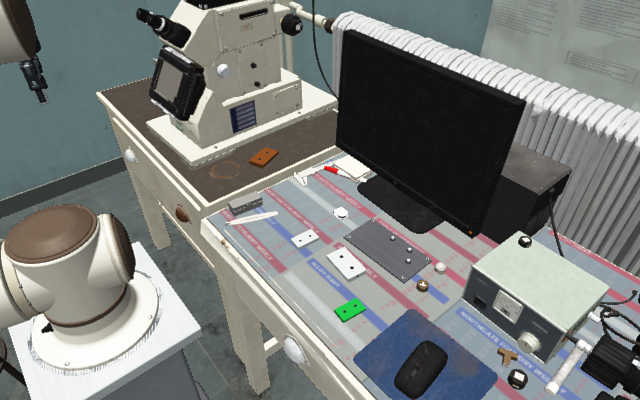

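View pics/top0.png

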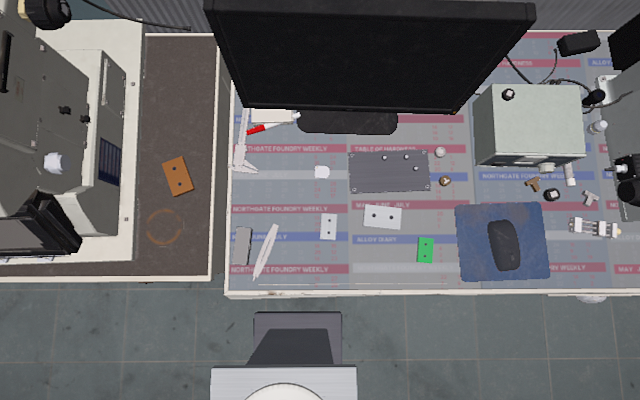

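Candidates (top image): brown block (178,176), green block (425,250), small pale block (328,227), larger pale block (382,217). By the description I choose the last; next, a close crop and measurements.

Run:
```python
from h import *
c=dict(np.load('/tmp/top0.png.npz')); 
cv2.imwrite('pics/crop0.png',cv2.resize(c['frame'][130:270,300:470,::-1],None,fx=4.6,fy=4.2,interpolation=cv2.INTER_CUBIC) if 0 else cv2.resize(c['frame'][135:265,300:470,::-1],None,fx=4.5,fy=4.5,interpolation=cv2.INTER_CUBIC))
f=c['frame'].astype(int)
def rect(mask,z,name):
    n,l,s,ce=cv2.connectedComponentsWithStats(mask.astype(np.uint8))
    for i in range(1,n):
        if s[i,4]>150:
            ys,xs=np.where(l==i); P=np.array([onplane(c,x,y,z)[:2] for x,y in zip(xs,ys)]).astype(np.float32)
            print(name,ce[i],s[i,4],cv2.minAreaRect(P), np.median([world(c,x,y)[2] for x,y in zip(xs,ys)]))
sat=f.max(2)-f.min(2)
m=np.zeros(f.shape[:2],bool); m[195:245,310:410]=True
rect(m&(f.min(2)>200),0.014,'alu')
m[:]=0; m[140:200,340:440]=1
rect(m&(f.max(2)<110),0.005,'plate')
for u,v in[(348,152),(430,150),(430,190),(352,194)]: print(onplane(c,u,v,.005))
for y in range(60,150,10): print(y,world(c,390,y))
```

```text
alu [383.10619469 212.53982301] 339 ((0.48342618346214294, -0.2257566601037979), (0.0816502496600151, 0.04182359203696251), 80.2731704711914) 0.0128484421609949
[ 0.6353748  -0.14983312  0.005     ]
[ 0.64002494 -0.34547444  0.005     ]
[ 0.54315489 -0.34052425  0.005     ]
[ 0.53406517 -0.1574942   0.005     ]
60 [ 0.72372834 -0.20057063  0.26908038]
70 [ 0.72170775 -0.20670775  0.23773653]
80 [ 0.71976035 -0.21356395  0.2027738 ]
90 [ 0.71814651 -0.22138655  0.16298818]
100 [ 0.71619873 -0.23003256  0.11898639]
110 [ 0.70997983 -0.23761956  0.07959357]
120 [ 0.71281414 -0.25135141  0.01073457]
130 [ 0.68916786 -0.25130581  0.00687209]
140 [ 6.66501938e-01 -2.51900349e-01 -5.35968644e-05]
```

View pics/crop0.png

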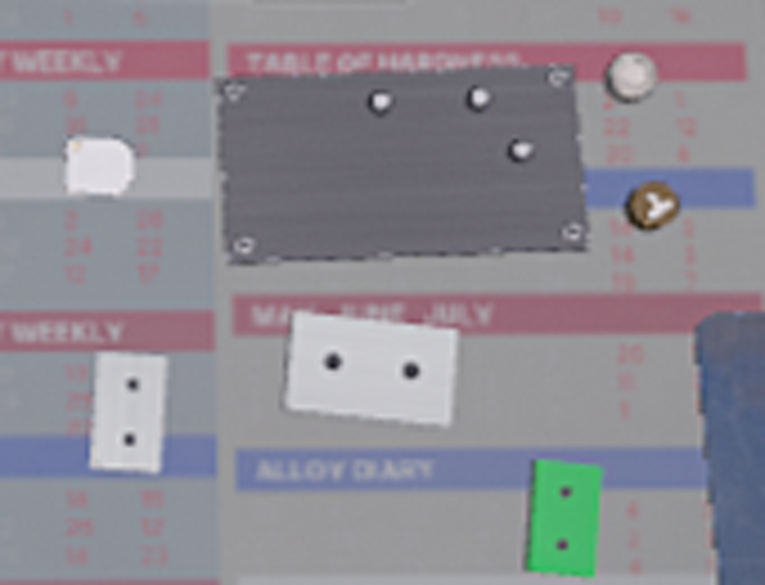

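Run:
```python
from h import *
c=dict(np.load('/tmp/top0.png.npz'))
g=lambda u,v,z:onplane(c,300+(u+.5)/4.5-.5,135+(v+.5)/4.5-.5,z)[:2]
for n,z,L in(('car',.014,[(292,312),(458,330),(450,425),(286,407)]),('plate',.005,[(217,78),(573,66),(588,246),(228,264)]),('pins',.012,[(380,100),(479,96),(521,148)])):
    P=np.array([g(u,v,z) for u,v in L]);print(n,P.round(4).tolist(),'mean',P.mean(0).round(4))
    if len(P)==4:
        for a,b in((0,1),(3,2)): d=P[a]-P[b];print(np.linalg.norm(d),'yaw',np.degrees(np.arctan2(-d[0],d[1])))
        print(np.linalg.norm(P[0]-P[3]),np.linalg.norm(P[1]-P[2]))
```

```text
car [[0.5092, -0.1849], [0.4997, -0.2696], [0.4512, -0.2637], [0.4606, -0.1808]] mean [ 0.4802 -0.2248]
0.08522176655888658 yaw -6.401915650071858
0.08345479695939396 yaw -6.445987710782262
0.048822715265622846 0.04887330729867041
plate [[0.6355, -0.1494], [0.6418, -0.3383], [0.5449, -0.3413], [0.5358, -0.1535]] mean [ 0.5895 -0.2456]
0.18893034033024117 yaw 1.91180905858567
0.18798408196588365 yaw 2.7709049560856975
0.09980889623750239 0.09698795911039251
pins [[0.6215, -0.2339], [0.6236, -0.2859], [0.5956, -0.3067]] mean [ 0.6135 -0.2755]
```

```bash
python3 -m jog '{"delta_pos":[[0.6,-0.78,0],[0.6,-0.78,0],[0.6,-0.78,0],[0.6,-0.78,0],[0.6,-0.78,0],[0.6,-0.78,0],[0.6,-0.78,0],[0.6,-0.78,0],[0.6,-0.78,0],[0.6,-0.78,0]],"turn":[[0,0,0.1],[0,0,0.1],[0,0,0.1],[0,0,0.1],[0,0,0.1],[0,0,0.1],[0,0,0.1],[0,0,0.1],[0,0,0.1],[0,0,0.1]],"hand":[-1,-1,-1,-1,-1,-1,-1,-1,-1,-1]}'; python3 -c "
from h import *
print(bot.get_obs()['q'])"
```

```text
time: 1.1
ee_pos: [0.4239, 0.1441, 0.2312]
tcp_rot: [180.0, 0.0, 175.1]
wrist_force: [0.8, 1.3, 0.4]
opening: -0.0002
[ 1.87724912e+01 -8.94854045e+00 -3.46396361e+00  9.54736611e+01
  3.79386697e-03  2.36801047e+01]
```

```bash
python3 -m jog '{"delta_pos":[[0.17,-0.84,0],[0.17,-0.84,0],[0.17,-0.84,0],[0.17,-0.84,0],[0.17,-0.84,0],[0.17,-0.84,0],[0.17,-0.84,0],[0,0,-0.8],[0,0,-0.8],[0,0,-0.4]],"turn":[[0,0,0.13],[0,0,0.13],[0,0,0.13],[0,0,0.13],[0,0,0.13],[0,0,0.13],[0,0,0.13],[0,0,0],[0,0,0],[0,0,0]],"hand":[-1,-1,-1,-1,-1,-1,-1,-1,-1,-1]}'
python3 - <<'E'
from h import *
print(bot.get_obs()['q'])
c=snap('wrist','w1.png'); print(c['mount'],c['fx'],c['cx'],c['cy'])
snap('top','t1.png')
E
```

```text
time: 2.1
ee_pos: [0.4812, -0.1481, 0.1274]
tcp_rot: [179.9, -0.2, -177.7]
wrist_force: [0.7, -0.2, 0.6]
opening: -0.0
[-1.71090011e+01 -1.93847571e+00 -8.46934716e+00  8.37227351e+01
  2.25495907e-03 -1.93873743e+01]
[[-2.80813615e-04  9.52489776e-01  3.04570431e-01  7.83410117e-02]
 [ 9.99999754e-01  7.15835712e-05  6.98133843e-04  1.41302064e-04]
 [ 6.43163109e-04  3.04570552e-01 -9.52489562e-01 -1.41954721e-01]
 [ 0.00000000e+00  0.00000000e+00  0.00000000e+00  1.00000000e+00]] 309.70691628693146 318.6241015343217 197.51894022894672
```

View pics/w1.png

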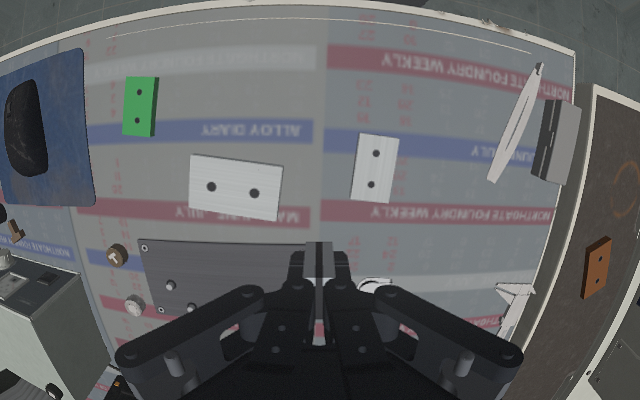

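View pics/t1.png

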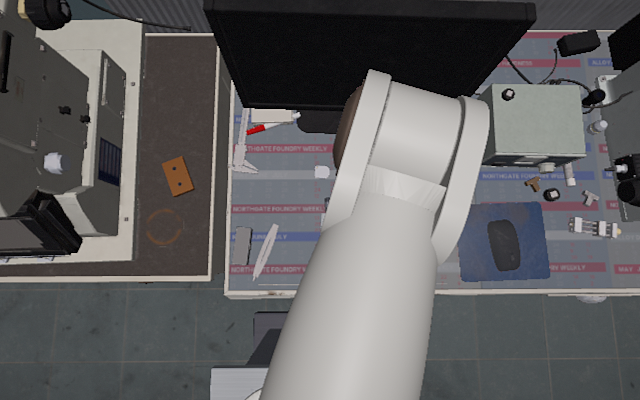

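```bash
cat >> h.py <<'E'
from scipy.spatial.transform import Rotation as Ro
def wsnap(fn):
    o=bot.get_obs(); c=camera('wrist'); cv2.imwrite('pics/'+fn,c['frame'][:,:,::-1])
    c=dict(c); c['p']=o['ee_pos']; c['r']=o['tcp_rot']; np.savez('/tmp/'+fn+'.npz',**c); return c
def wcam(c):
    T=np.eye(4);T[:3,:3]=Ro.from_euler('xyz',c['r'],degrees=True).as_matrix();T[:3,3]=c['p']; return T@np.array(c['mount'])
def wplane(c,u,v,z):
    M=wcam(c); dx,dy=u-c['cx'],v-c['cy']; r=np.hypot(dx,dy); th=r/c['fx']; s=np.sin(th)/r if r>0 else 0
    d=M[:3,:3]@np.array([dx*s,-dy*s,-np.cos(th)]); return M[:3,3]+d*(z-M[2,3])/d[2]
PC=np.array([.5895,-.2456]);PY=np.radians(2.4)
def toplate(p):
    d=np.array(p)[:2]-PC; c,s=np.cos(PY),np.sin(PY); return np.array([c*d[0]+s*d[1],-s*d[0]+c*d[1]])
def fromplate(x,y):
    c,s=np.cos(PY),np.sin(PY); return PC+np.array([c*x-s*y,s*x+c*y])
def quad(P): # corners order any; print centre, yaw of long side
    P=np.array(P)[:,:2]; r=cv2.minAreaRect((P*1000).astype(np.float32)); return r
E
python3 - <<'E'
from h import *
o=bot.get_obs();c=dict(np.load('/tmp/w1.png.npz'));c['p']=o['ee_pos'];c['r']=o['tcp_rot']
for n,z,L in(('car',.014,[(192,153),(284,163),(277,220),(188,208)]),('small',.01,[(358,133),(399,138),(390,203),(350,197)]),('platefrontR',.005,[(139,240)]),('pins',.012,[(171,285),(190,307)]),):
    P=np.array([wplane(c,u,v,z)[:2] for u,v in L]);print(n,P.round(4).tolist(),P.mean(0).round(4),quad(P))
print(fromplate(-.05,-.095),fromplate(.003,-.062),fromplate(.032,-.042))
E
```

```text
car [[0.4469, -0.2607], [0.4543, -0.1777], [0.5062, -0.1836], [0.4987, -0.2686]] [ 0.4765 -0.2227] ((476.50274658203125, -223.1911163330078), (86.63093566894531, 52.30525588989258), 84.94158172607422)
small [[0.4266, -0.1164], [0.4286, -0.0804], [0.4875, -0.0827], [0.4833, -0.1196]] [ 0.4565 -0.0997] ((457.064453125, -99.59110260009766), (37.04585647583008, 58.96417236328125), 86.91495513916016)
platefrontR [[0.5419, -0.3379]] [ 0.5419 -0.3379] ((541.8851318359375, -337.85760498046875), (0.0, 0.0), 0.0)
pins [[0.5898, -0.3029], [0.617, -0.2846]] [ 0.6034 -0.2938] ((603.4056396484375, -293.75311279296875), (32.82872009277344, 0.0), -146.09652709960938)
[ 0.54352205 -0.34261045] [ 0.59509366 -0.30741999] [ 0.62323071 -0.28622314]
```

```bash
python3 -m jog '{"delta_pos":[[0,0,-0.6],[0,0,-0.6],[0,0,-0.5],[0,0,-0.3],[0,0,-0.2],[0,0,-0.12],[0,0,0],[0,-0.1,0],[0,-0.1,0],[0,0,0]],"turn":[[0,0,0],[0,0,0],[0,0,0],[0,0,0],[0,0,0],[0,0,0],[0,0,0],[0,0,0],[0,0,0],[0,0,0]],"hand":[-1,-1,-1,-1,-1,-1,-1,-1,-1,-1]}'
python3 - <<'E'
from h import *
c=wsnap('w2.png');cv2.imwrite('pics/w2c.png',cv2.resize(c['frame'][100:330,120:480,::-1],None,fx=2.2,fy=2.2))
E
```

```text
time: 3.2
ee_pos: [0.483, -0.1588, 0.016]
tcp_rot: [-180.0, 0.1, -177.7]
wrist_force: [0.4, -0.1, -0.2]
opening: 0.0002
```

View pics/w2c.png

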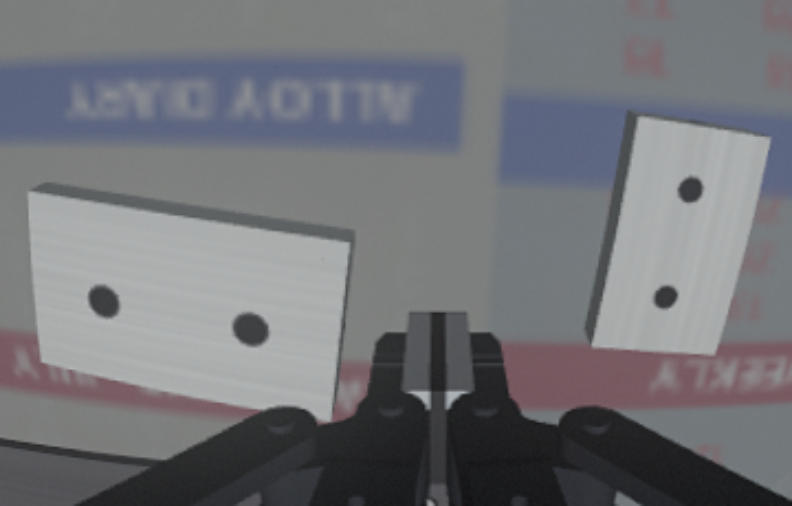

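Run:
```python
from h import *
c=dict(np.load('/tmp/w2.png.npz'))
g=lambda u,v,z:wplane(c,120+(u+.5)/2.2-.5,100+(v+.5)/2.2-.5,z)
P=np.array([g(u,v,.014)[:2] for u,v in[(30,193),(354,239),(331,418),(41,362)]]);print(P.round(4).tolist(),P.mean(0),quad(P))
for z in(.016,.02): print([g(u,313,z).round(4).tolist() for u in (408,439,470)])
```

```text
[[0.449, -0.2621], [0.4572, -0.1787], [0.5063, -0.1851], [0.498, -0.2684]] [ 0.47763532 -0.22356408] ((477.57666015625, -223.52859497070312), (85.2337875366211, 49.58583450317383), 84.28041076660156)
[[0.4741, -0.1659, 0.016], [0.4738, -0.1588, 0.016], [0.4735, -0.1516, 0.016]]
[[0.4722, -0.1658, 0.02], [0.4719, -0.1589, 0.02], [0.4716, -0.1519, 0.02]]
```

```bash
python3 -m jog '{"delta_pos":[[-0.06,0,-0.16],[0,-0.1,0],[0,-0.1,0],[0,-0.1,0],[0,-0.1,0],[0,-0.1,0],[0,-0.1,0],[0,-0.1,0],[0,-0.1,0],[0,0,0]],"turn":[[0,0,0],[0,0,0],[0,0,0],[0,0,0],[0,0,0],[0,0,0],[0,0,0],[0,0,0],[0,0,0],[0,0,0]],"hand":[-1,-1,-1,-1,-1,-1,-1,-1,-1,-1]}'
python3 - <<'E'
from h import *
c=wsnap('w3.png');cv2.imwrite('pics/w3c.png',cv2.resize(c['frame'][100:330,120:480,::-1],None,fx=2.2,fy=2.2))
E
```

```text
time: 4.25
ee_pos: [0.4798, -0.1988, 0.0075]
tcp_rot: [-180.0, 0.0, -177.7]
wrist_force: [0.1, -1.8, 2.8]
opening: 0.0001
```

View pics/w3c.png

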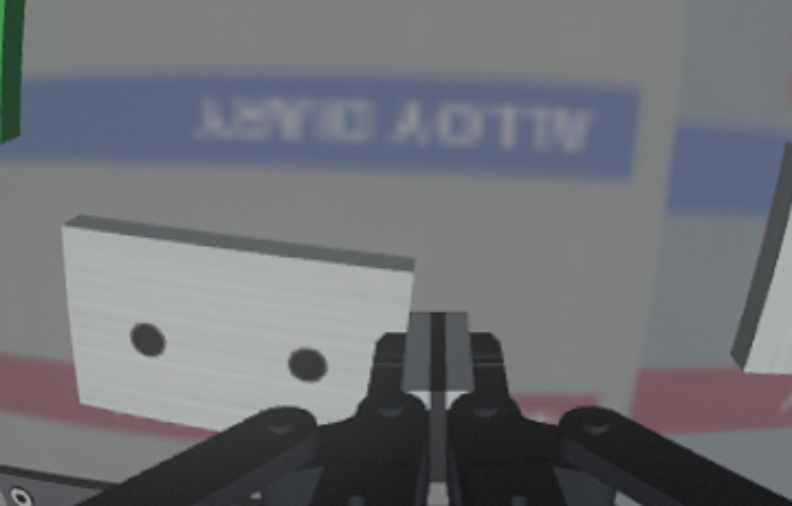

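Run:
```python
from h import *
c=dict(np.load('/tmp/w3.png.npz'))
g=lambda u,v,z:wplane(c,120+(u+.5)/2.2-.5,100+(v+.5)/2.2-.5,z)
P=np.array([g(u,v,.014)[:2] for u,v in[(64,226),(414,269),(80,403)]]);P=np.vstack([P,P[1]+P[2]-P[0]]);print(P.round(4).tolist(),P.mean(0),quad(P))
print(toplate(P.mean(0)), 'plate right front corner screw',g(20,497,.005), fromplate(-.04,-.085))
```

```text
[[0.451, -0.2874], [0.4571, -0.2047], [0.5006, -0.2924], [0.5067, -0.2097]] [ 0.47885868 -0.24856069] ((478.85870361328125, -248.56072998046875), (84.16483306884766, 49.84800338745117), 85.75647735595703)
[-0.11066825  0.00167508] plate right front corner screw [ 0.55037119 -0.33328467  0.005     ] [ 0.55309452 -0.33220047]
```

```bash
python3 -m jog '{"delta_pos":[[0,-0.06,0],[0,-0.06,0],[0,-0.06,0],[0,-0.06,0],[0,0,0],[0,0.2,0],[-0.3,0.2,0.1],[-0.8,0,0.4],[-0.7,-0.6,0.3],[0,-0.8,0]],"turn":[[0,0,0],[0,0,0],[0,0,0],[0,0,0],[0,0,0],[0,0,0],[0,0,0],[0,0,0],[0,0,0],[0,0,0]],"hand":[-1,-1,-1,-1,-1,-1,-1,0,0,0]}'
python3 - <<'E'
from h import *
c=wsnap('w4.png');cv2.imwrite('pics/w4c.png',cv2.resize(c['frame'][100:340,120:480,::-1],None,fx=2.2,fy=2.2))
E
```

```text
time: 5.3
ee_pos: [0.3876, -0.2592, 0.0495]
tcp_rot: [-179.9, 0.1, -177.6]
wrist_force: [2.4, -0.8, -0.3]
opening: 0.0419
```

View pics/w4.png

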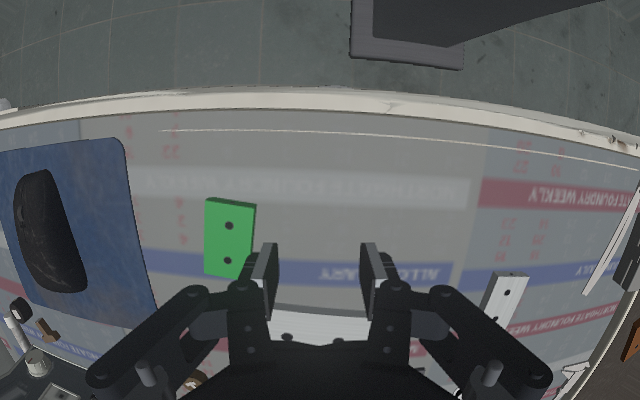

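Run:
```python
from h import *
c=dict(np.load('/tmp/w4.png.npz'))
for u,v in[(205,198),(255,205),(247,280),(203,273),(275,304),(368,313),(290,337),(338,343)]: p=wplane(c,u,v,.014);print(u,v,p.round(4),toplate(p).round(4))
```

```text
205 198 [ 0.3695 -0.3318  0.014 ] [-0.2234 -0.0769]
255 205 [ 0.3726 -0.2991  0.014 ] [-0.219  -0.0443]
247 280 [ 0.4279 -0.307   0.014 ] [-0.164  -0.0546]
203 273 [ 0.4254 -0.3392  0.014 ] [-0.1679 -0.0866]
275 304 [ 0.4472 -0.2879  0.014 ] [-0.144  -0.0363]
368 313 [ 0.4529 -0.2205  0.014 ] [-0.1355  0.0308]
290 337 [ 0.4794 -0.2773  0.014 ] [-0.1114 -0.0271]
338 343 [ 0.4842 -0.2401  0.014 ] [-0.105   0.0099]
```

View pics/w4c.png

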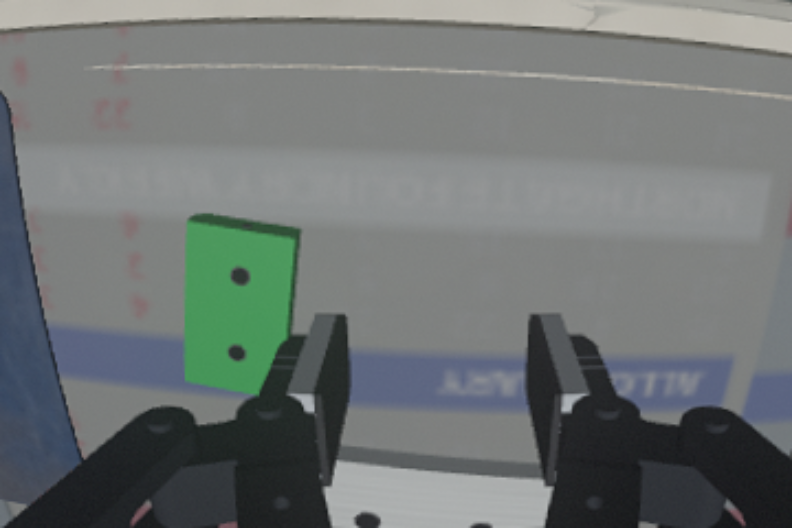

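```bash
python3 -m jog '{"delta_pos":[[0.3,-0.04,0],[0.35,0,0],[0,0,-0.35],[0,0,-0.25],[0,0,-0.1],[0,0,-0.06],[0,0,-0.04],[0,0,-0.02],[0,0,-0.02],[0,0,0]],"turn":[[0,0,0],[0,0,0],[0,0,0],[0,0,0],[0,0,0],[0,0,0],[0,0,0],[0,0,0],[0,0,0],[0,0,0]],"hand":[0,0,0,0,0,0,0,0,0,0]}'
```

```text
time: 6.35
ee_pos: [0.4222, -0.2621, 0.0055]
tcp_rot: [-180.0, 0.0, -177.7]
wrist_force: [0.4, -0.3, -0.1]
opening: 0.0424
```

```bash
python3 -m jog '{"delta_pos":[[0,0,-0.02],[0,0,-0.02],[0,0,-0.02],[0,0,-0.02],[0,0,-0.02],[0,0,-0.02],[0,0,0],[0,0,0],[0,0,0],[0,0,0]],"turn":[[0,0,0],[0,0,0],[0,0,0],[0,0,0],[0,0,0],[0,0,0],[0,0,0],[0,0,0],[0,0,0],[0,0,0]],"hand":[0,0,0,0,0,0,0,0,0,0]}'
python3 - <<'E'
from h import *
print(bot.get_obs()['ee_pos'])
c=wsnap('w5.png');cv2.imwrite('pics/w5c.png',cv2.resize(c['frame'][150:340,180:440,::-1],None,fx=3,fy=3))
E
```

```text
time: 7.35
ee_pos: [0.4222, -0.262, -0.0007]
tcp_rot: [-180.0, 0.0, -177.7]
wrist_force: [0.3, -0.2, 0.2]
opening: 0.043
[ 0.42217217 -0.26197454 -0.00066202]
```

View pics/w5c.png

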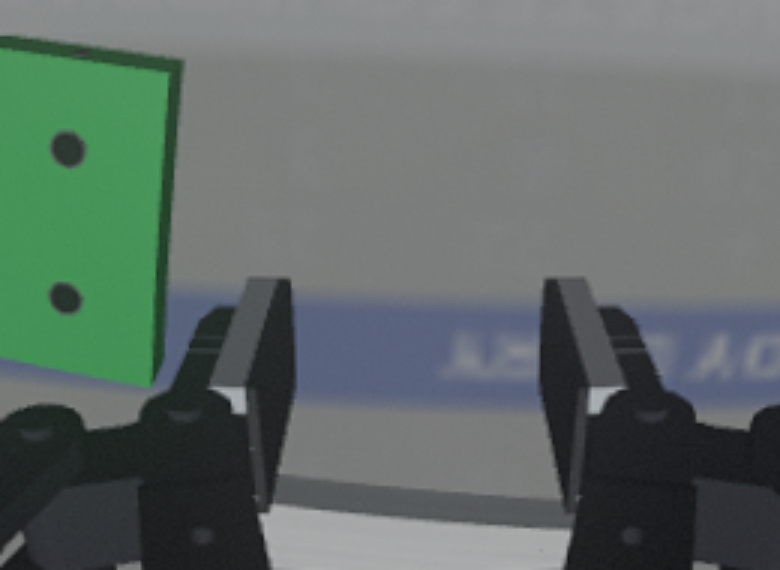

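```bash
python3 -m jog '{"delta_pos":[[0,0,-0.02],[0,0,-0.02],[0,0,-0.02],[0,0,0],[0,0,0],[0,0,0],[0,0,0],[0,0,0],[0,0,0],[0,0,0]],"turn":[[0,0,0],[0,0,0],[0,0,0],[0,0,0],[0,0,0],[0,0,0],[0,0,0],[0,0,0],[0,0,0],[0,0,0]],"hand":[0,0,0,0,0,0,0,0,0,0]}'
```

```text
time: 8.4
ee_pos: [0.4223, -0.2621, -0.0019]
tcp_rot: [-180.0, 0.0, -177.7]
wrist_force: [-6.7, 4.1, 17.4]
opening: 0.0427
```

```bash
python3 -m jog '{"delta_pos":[[0,0,0.09],[0.2,0,0],[0.1,0,0],[0.1,0.01,0],[0.1,0.01,0],[0.1,0.01,0],[0.1,0.01,0],[0.1,0.01,0],[0.1,0.01,0],[0,0,0]],"turn":[[0,0,0],[0,0,0],[0,0,0],[0,0,0],[0,0,0],[0,0,0],[0,0,0],[0,0,0],[0,0,0],[0,0,0]],"hand":[0,0,0,0,0,0,0,0,0,0]}'
python3 - <<'E'
from h import *
c=wsnap('w6.png');cv2.imwrite('pics/w6c.png',cv2.resize(c['frame'][150:340,150:470,::-1],None,fx=2.5,fy=2.5))
snap('scene','s6.png')
f=camera('scene')['frame'][200:300,310:460,::-1];cv2.imwrite('pics/s6c.png',cv2.resize(f,None,fx=5,fy=5,interpolation=2))
E
```

```text
time: 9.4
ee_pos: [0.4678, -0.2589, 0.0008]
tcp_rot: [180.0, 0.0, -177.6]
wrist_force: [-0.8, 0.0, 0.3]
opening: 0.0429
```

View pics/w6c.png

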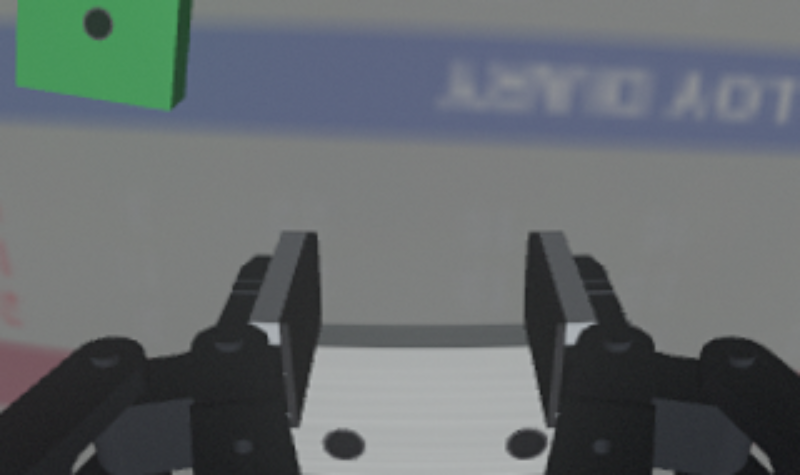

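View pics/s6c.png

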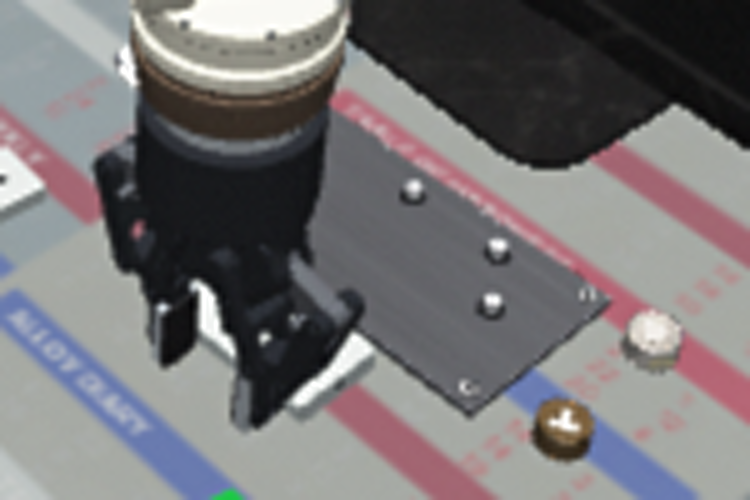

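```bash
python3 -m jog '{"delta_pos":[[0.04,0,0],[0.04,0,0],[0.04,0,0],[0.04,0,0],[0.03,0,0],[0.03,0,0],[0.02,0,0],[0,0,0],[0,0,0],[0,0,0]],"turn":[[0,0,0],[0,0,0],[0,0,0],[0,0,0],[0,0,0],[0,0,0],[0,0,0],[0,0,0],[0,0,0],[0,0,0]],"hand":[0,0,0,0,0,0,0,0,0,0]}'
python3 - <<'E'
from h import *
c=wsnap('w7.png');cv2.imwrite('pics/w7c.png',cv2.resize(c['frame'][150:400,150:470,::-1],None,fx=2.4,fy=2.4))
E
```

```text
time: 10.55
ee_pos: [0.4783, -0.2589, 0.0007]
tcp_rot: [180.0, -0.1, -177.7]
wrist_force: [-5.3, 0.2, 3.4]
opening: 0.0427
```

```bash
python3 -m jog '{"delta_pos":[[0,0,-0.03],[0.04,0,0],[0,0,0],[0.002,0,0.07],[0.007,0,0.07],[0.012,0,0.07],[0.017,0,0.068],[0.022,0,0.066],[0,0,0],[0,0,0]],"turn":[[0,0,0],[0,0,0],[0,0,0],[0,0,0],[0,0,0],[0,0,0],[0,0,0],[0,0,0],[0,0,0],[0,0,0]],"hand":[0,0,0,0,0,0,0,0,0,0]}'
python3 - <<'E'
from h import *
c=wsnap('w8.png');cv2.imwrite('pics/w8c.png',cv2.resize(c['frame'][150:400,150:470,::-1],None,fx=2.4,fy=2.4))
f=camera('scene')['frame'][200:300,310:460,::-1];cv2.imwrite('pics/s8c.png',cv2.resize(f,None,fx=5,fy=5,interpolation=2))
E
```

```text
time: 11.6
ee_pos: [0.482, -0.2589, 0.016]
tcp_rot: [180.0, -0.3, -177.7]
wrist_force: [-11.8, 0.4, 3.5]
opening: 0.0428
```

View pics/w8c.png

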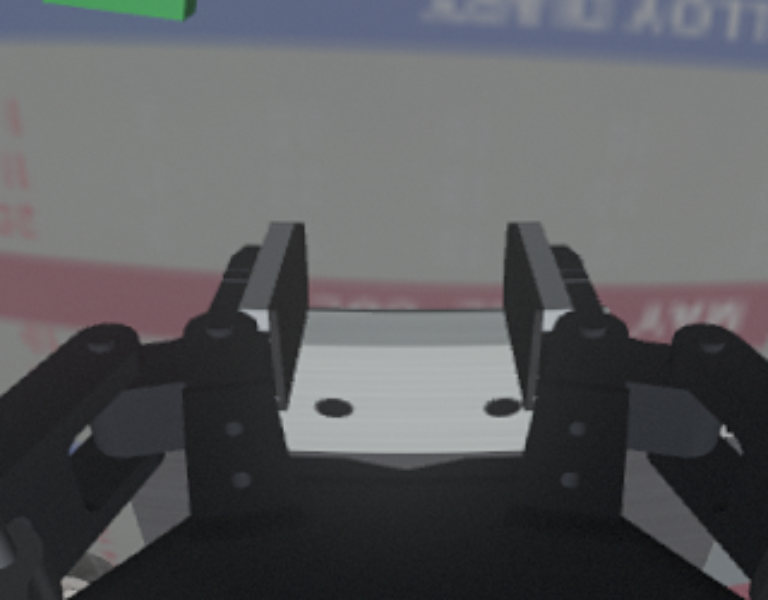

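View pics/s8c.png

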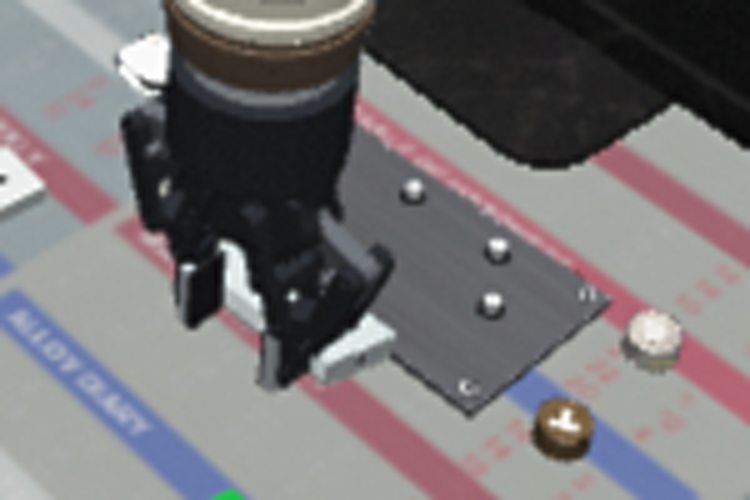

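View pics/w7c.png

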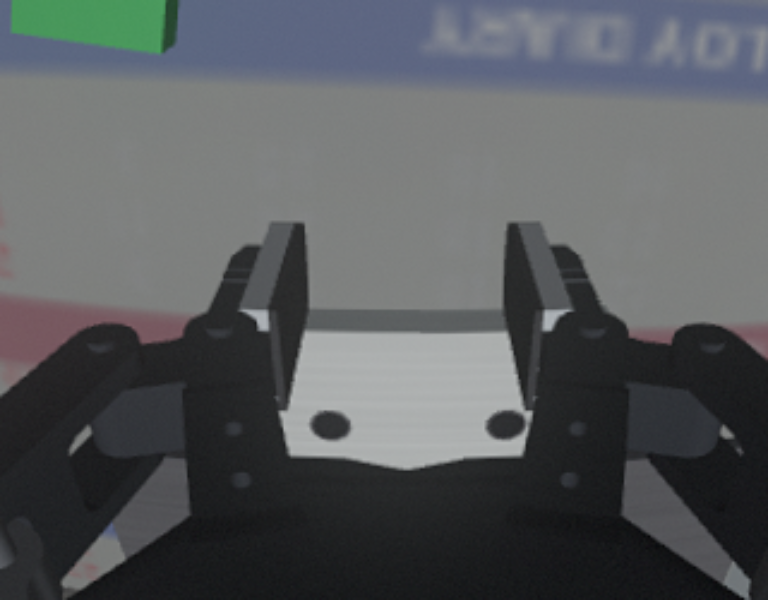

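```bash
python3 -m jog '{"delta_pos":[[0.029,0,0.081],[0.036,0,0.077],[0.043,0,0.074],[0.049,0,0.069],[0.055,0,0.064],[0.06,0,0.059],[0.065,0,0.053],[0.07,0,0.047],[0,0,0],[0,0,0]],"turn":[[0,0,0],[0,0,0],[0,0,0],[0,0,0],[0,0,0],[0,0,0],[0,0,0],[0,0,0],[0,0,0],[0,0,0]],"hand":[0,0,0,0,0,0,0,0,0,0]}'
python3 - <<'E'
from h import *
c=wsnap('w9.png');cv2.imwrite('pics/w9c.png',cv2.resize(c['frame'][150:400,150:470,::-1],None,fx=2.4,fy=2.4))
f=camera('scene')['frame'][200:300,310:460,::-1];cv2.imwrite('pics/s9c.png',cv2.resize(f,None,fx=5,fy=5,interpolation=2))
E
```

```text
time: 12.7
ee_pos: [0.5046, -0.259, 0.0426]
tcp_rot: [-180.0, -0.0, -177.7]
wrist_force: [-0.4, -0.4, 0.1]
opening: 0.0426
```

View pics/w9c.png

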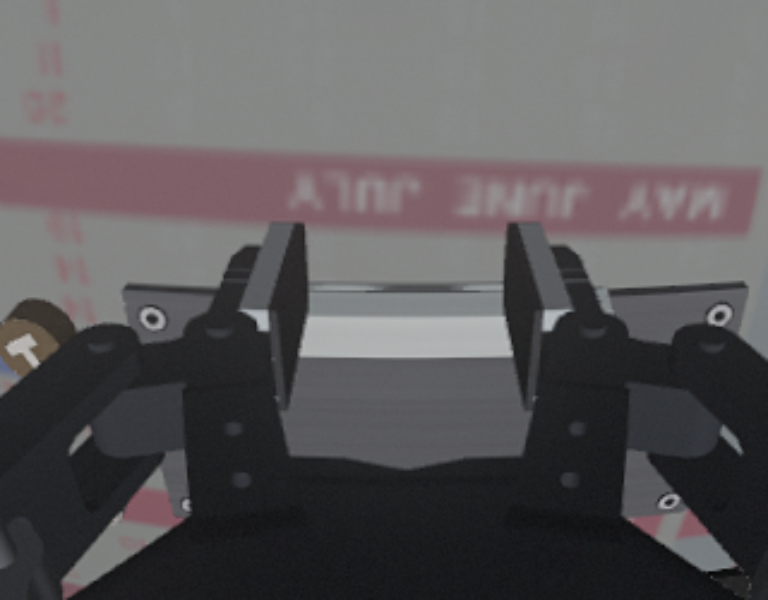

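View pics/s9c.png

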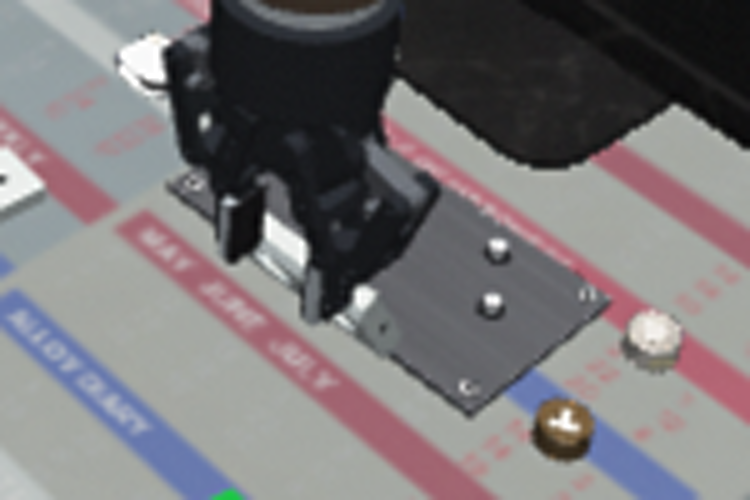

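```bash
python3 -m jog '{"delta_pos":[[0.077,0,0.038],[0.08,0,0.03],[0.08,0,0.024],[0.08,0,0.016],[0.08,0,0.006],[0.08,0,0],[0.06,0,0],[0.06,0,0],[0,0,0],[0,0,0]],"turn":[[0,0,0],[0,0,0],[0,0,0],[0,0,0],[0,0,0],[0,0,0],[0,0,0],[0,0,0],[0,0,0],[0,0,0]],"hand":[0,0,0,0,0,0,0,0,0,0]}'
python3 - <<'E'
from h import *
c=wsnap('w10.png');cv2.imwrite('pics/w10c.png',cv2.resize(c['frame'][150:400,150:470,::-1],None,fx=2.4,fy=2.4))
f=camera('scene')['frame'][200:300,310:460,::-1];cv2.imwrite('pics/s10c.png',cv2.resize(f,None,fx=5,fy=5,interpolation=2))
E
```

```text
time: 13.8
ee_pos: [0.5342, -0.2589, 0.0481]
tcp_rot: [180.0, -0.0, -177.7]
wrist_force: [-0.3, -0.5, -0.1]
opening: 0.0429
```

View pics/w10c.png

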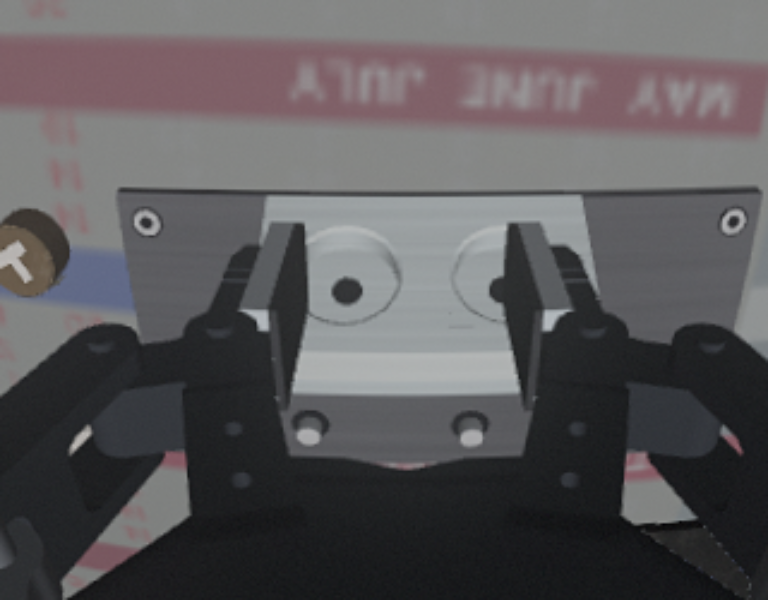

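View pics/s10c.png

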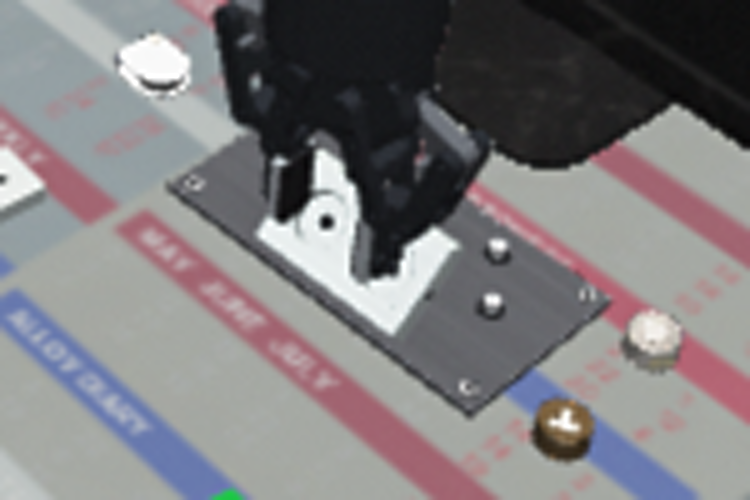

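Run:
```python
from h import *
c=dict(np.load('/tmp/w10.png.npz'))
g=lambda u,v,z:wplane(c,150+(u+.5)/2.4-.5,150+(v+.5)/2.4-.5,z)
for u,v,z in[(267,195,.019),(583,195,.019),(118,188,.005),(761,187,.005),(147,222,.005),(733,222,.005),(310,437,.012),(470,437,.012)]: p=g(u,v,z);print(u,v,p.round(4),toplate(p).round(4))
```

```text
267 195 [ 0.5334 -0.2941  0.019 ] [-0.0581 -0.0461]
583 195 [ 0.5303 -0.2135  0.019 ] [-0.0578  0.0346]
118 188 [ 0.5404 -0.3408  0.005 ] [-0.0531 -0.093 ]
761 187 [ 0.5331 -0.1542  0.005 ] [-0.0526  0.0937]
147 222 [ 0.5505 -0.3328  0.005 ] [-0.0426 -0.0855]
733 222 [ 0.5444 -0.1612  0.005 ] [-0.0415  0.0862]
310 437 [ 0.6213 -0.2856  0.012 ] [ 0.0301 -0.0413]
470 437 [ 0.6188 -0.235   0.012 ] [0.0297 0.0094]
```

```bash
python3 -m jog '{"delta_pos":[[-0.3,0.06,0.05],[-0.3,0,0],[0,0,-0.4],[0,0,-0.3],[0,0,-0.17],[0.2,0,0],[0.16,0,0],[0.1,0,0],[0.08,0,0],[0.08,0,0]],"turn":[[0,0,0],[0,0,0],[0,0,0],[0,0,0],[0,0,0],[0,0,0],[0,0,0],[0,0,0],[0,0,0],[0,0,0]],"hand":[0,0,0,0,0,0,0,0,0,0]}'; python3 -m jog '{"delta_pos":[[0.08,0,0],[0.08,0,0],[0.08,0,0],[0.06,0,0],[0.06,0,0],[0,0,0],[0,0,0],[0,0,0],[0,0,0],[0,0,0]],"turn":[[0,0,0],[0,0,0],[0,0,0],[0,0,0],[0,0,0],[0,0,0],[0,0,0],[0,0,0],[0,0,0],[0,0,0]],"hand":[0,0,0,0,0,0,0,0,0,0]}';python3 - <<'E'
from h import *
c=wsnap('w11.png');cv2.imwrite('pics/w11c.png',cv2.resize(c['frame'][150:400,150:470,::-1],None,fx=2.4,fy=2.4))
f=camera('scene')['frame'][200:300,310:460,::-1];cv2.imwrite('pics/s11c.png',cv2.resize(f,None,fx=5,fy=5,interpolation=2))
E
```

```text
time: 14.9
ee_pos: [0.536, -0.256, 0.0077]
tcp_rot: [-180.0, 0.0, -177.6]
wrist_force: [0.8, -0.2, -0.9]
opening: 0.0424
time: 15.9
ee_pos: [0.5533, -0.256, 0.0074]
tcp_rot: [180.0, 0.0, -177.7]
wrist_force: [-0.2, 0.7, 0.5]
opening: 0.0425
```

View pics/w11c.png

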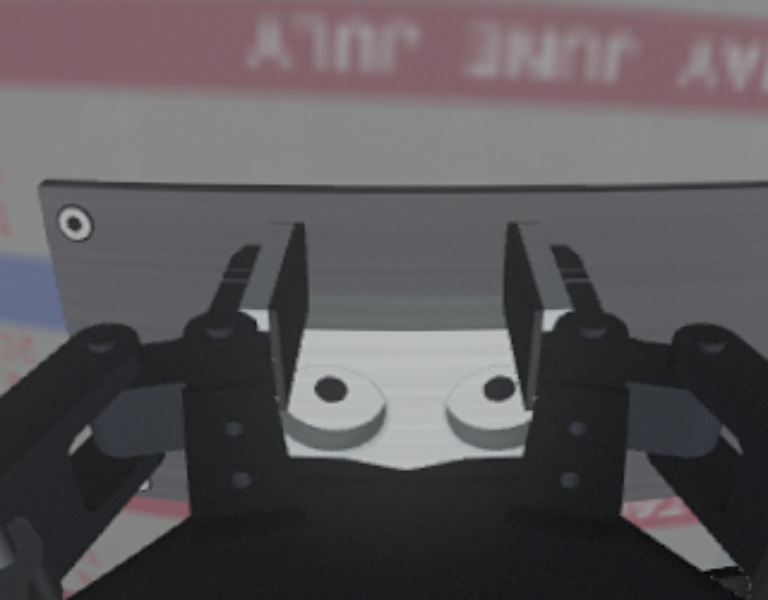

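View pics/s11c.png

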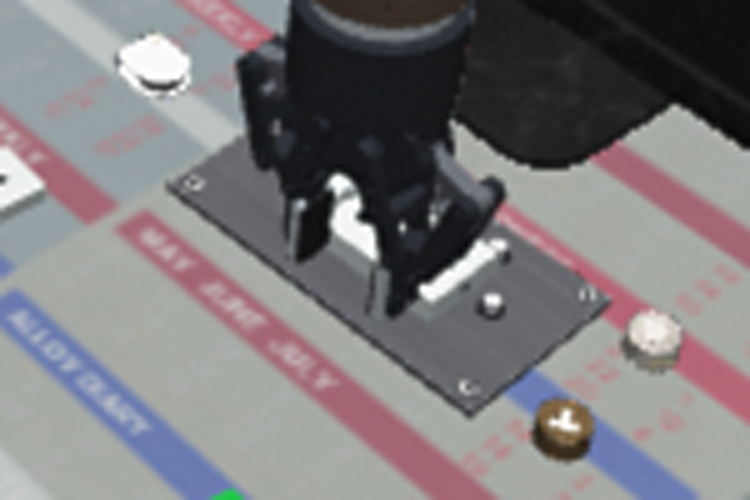

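```bash
python3 -m jog '{"delta_pos":[[-0.2,0,0],[0,0,0.6],[0,0,0.5],[0.25,0.6,0],[0.3,0.64,0],[0.32,0,0],[0,0,-0.5],[0,0,-0.35],[0,0,-0.16],[0,0,0]],"turn":[[0,0,0],[0,0,0],[0,0,0],[0,0,0],[0,0,0],[0,0,0],[0,0,0],[0,0,0],[0,0,0],[0,0,0]],"hand":[0,0,0,-1,-1,-1,-1,-1,-1,-1]}';python3 - <<'E'
from h import *
c=wsnap('w12.png');cv2.imwrite('pics/w12c.png',cv2.resize(c['frame'][150:400,100:470,::-1],None,fx=2.1,fy=2.1))
E
```

```text
time: 17.0
ee_pos: [0.5857, -0.1938, 0.0108]
tcp_rot: [180.0, -0.1, -177.7]
wrist_force: [-0.6, 0.1, -0.6]
opening: -0.0001
```

View pics/w12c.png

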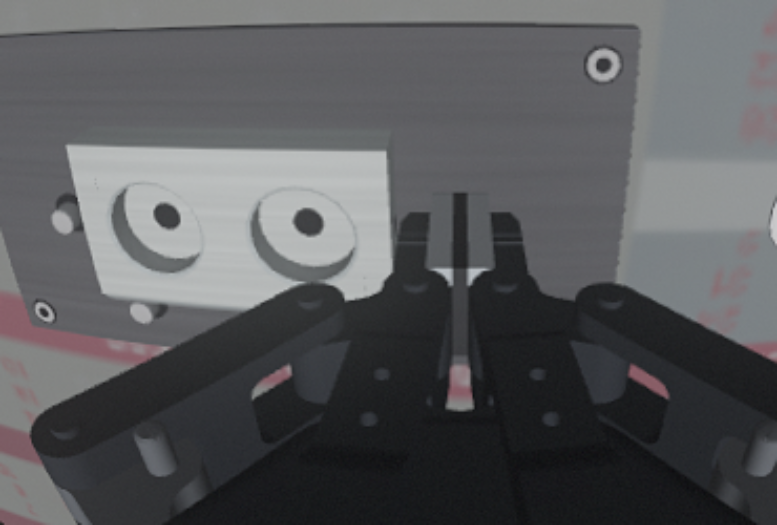

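```bash
python3 -m jog '{"delta_pos":[[0,-0.08,0],[0,-0.08,0],[0,-0.06,0],[0,-0.06,0],[0,-0.04,0],[0,-0.03,0],[0,-0.02,0],[0,-0.02,0],[0,0,0],[0,0,0]],"turn":[[0,0,0],[0,0,0],[0,0,0],[0,0,0],[0,0,0],[0,0,0],[0,0,0],[0,0,0],[0,0,0],[0,0,0]],"hand":[-1,-1,-1,-1,-1,-1,-1,-1,-1,-1]}';python3 - <<'E'
from h import *
c=wsnap('w13.png');cv2.imwrite('pics/w13c.png',cv2.resize(c['frame'][150:400,100:470,::-1],None,fx=2.1,fy=2.1))
E
```

```text
time: 18.05
ee_pos: [0.5873, -0.2133, 0.0126]
tcp_rot: [180.0, 0.1, -177.6]
wrist_force: [-0.0, 3.9, 5.9]
opening: -0.0002
```

View pics/w13c.png

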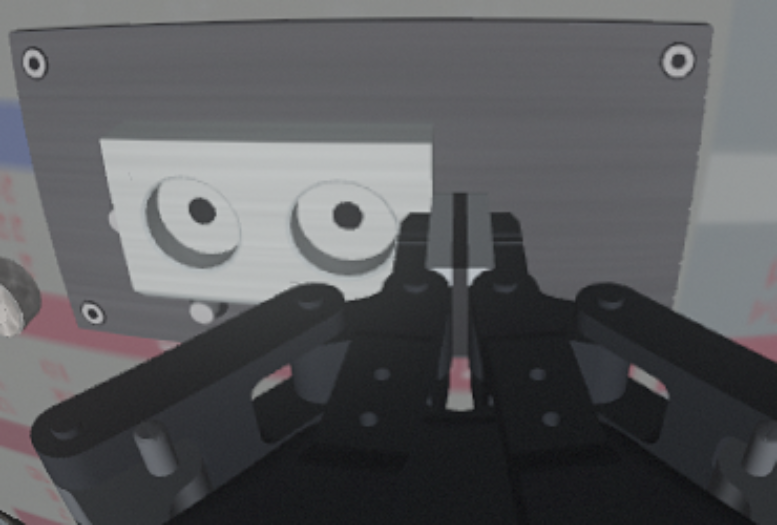

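```bash
python3 -m jog '{"delta_pos":[[0,0.2,0],[0,0,0.6],[0,0,0.3],[-0.64,-0.6,0],[-0.44,-0.6,0],[0,0,-0.5],[0,0,-0.4],[0,0,-0.08],[0.2,0,0],[0.1,0,0]],"turn":[[0,0,0],[0,0,0],[0,0,0],[0,0,0],[0,0,0],[0,0,0],[0,0,0],[0,0,0],[0,0,0],[0,0,0]],"hand":[-1,-1,-1,0,0,0,0,0,0,0]}'
```

```text
time: 19.1
ee_pos: [0.5495, -0.2636, 0.0091]
tcp_rot: [-179.9, 0.1, -177.6]
wrist_force: [0.6, -0.5, 0.8]
opening: 0.0426
```

```bash
python3 -m jog '{"delta_pos":[[0.04,0,0],[0.03,0,0],[0.03,0,0],[0.02,0,0],[0.02,0,0],[0.02,0,0],[0.02,0,0],[0,0,0],[0,0,0],[0,0,0]],"turn":[[0,0,0],[0,0,0],[0,0,0],[0,0,0],[0,0,0],[0,0,0],[0,0,0],[0,0,0],[0,0,0],[0,0,0]],"hand":[0,0,0,0,0,0,0,0,0,0]}'
```

```text
time: 20.1
ee_pos: [0.5567, -0.2635, 0.0079]
tcp_rot: [-180.0, -0.0, -177.7]
wrist_force: [-2.6, 0.4, 1.4]
opening: 0.0429
```

```bash
python3 -m jog '{"delta_pos":[[0.02,0,0],[0.02,0,0],[0.02,0,0],[0,0,0],[0,0,0],[0,0,0],[0,0,0],[0,0,0],[0,0,0],[0,0,0]],"turn":[[0,0,0],[0,0,0],[0,0,0],[0,0,0],[0,0,0],[0,0,0],[0,0,0],[0,0,0],[0,0,0],[0,0,0]],"hand":[0,0,0,0,0,0,0,0,0,0]}'
python3 -m jog '{"delta_pos":[[-0.3,0,0],[0,0,0.6],[0,0,0.5],[0.4,0.6,0],[0.4,0.7,0],[0.2,0,0],[0,0,-0.5],[0,0,-0.35],[0,0,-0.15],[0,0,0]],"turn":[[0,0,0],[0,0,0],[0,0,0],[0,0,0],[0,0,0],[0,0,0],[0,0,0],[0,0,0],[0,0,0],[0,0,0]],"hand":[0,0,0,-1,-1,-1,-1,-1,-1,-1]}';python3 - <<'E'
from h import *
c=wsnap('w14.png');cv2.imwrite('pics/w14c.png',cv2.resize(c['frame'][150:400,100:470,::-1],None,fx=2.1,fy=2.1))
E
```

```text
time: 21.1
ee_pos: [0.557, -0.2635, 0.0078]
tcp_rot: [180.0, -0.3, -177.7]
wrist_force: [-17.3, 0.7, 9.1]
opening: 0.0428
time: 22.1
ee_pos: [0.5942, -0.1985, 0.0117]
tcp_rot: [180.0, -0.1, -177.7]
wrist_force: [-0.2, 0.1, 0.1]
opening: 0.0001
```

View pics/w14c.png

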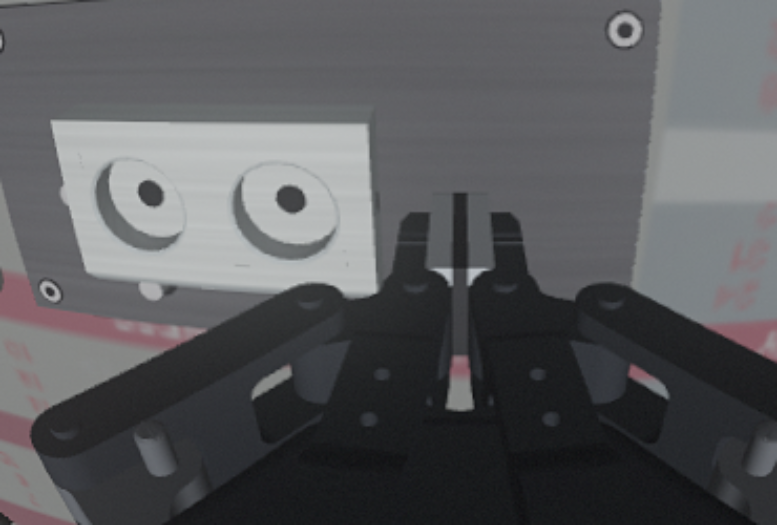

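```bash
python3 -m jog '{"delta_pos":[[0,-0.1,0],[0,-0.1,0],[0,-0.04,0],[0,-0.03,0],[0,-0.02,0],[0,-0.02,0],[0,-0.02,0],[0,-0.02,0],[0,0,0],[0,0,0]],"turn":[[0,0,0],[0,0,0],[0,0,0],[0,0,0],[0,0,0],[0,0,0],[0,0,0],[0,0,0],[0,0,0],[0,0,0]],"hand":[-1,-1,-1,-1,-1,-1,-1,-1,-1,-1]}'
```

```text
time: 23.15
ee_pos: [0.595, -0.2135, 0.0131]
tcp_rot: [179.8, 0.0, -177.5]
wrist_force: [-0.0, 12.4, 4.6]
opening: 0.0002
```

```bash
python3 -m jog '{"delta_pos":[[0,0.2,0],[0,0.1,0],[0,0,0.5],[0,0,0.8],[-0.6,-0.3,0.4],[-0.8,-0.5,0],[0,0,0],[0,0,0],[0,0,0],[0,0,0]],"turn":[[0,0,0],[0,0,0],[0,0,0],[0,0,0],[0,0,0],[0,0,0],[0,0,0],[0,0,0],[0,0,0],[0,0,0]],"hand":[-1,-1,-1,-1,-1,-1,-1,-1,-1,-1]}'
python3 - <<'E'
from h import *
c=wsnap('w15.png');cv2.imwrite('pics/w15c.png',cv2.resize(c['frame'][150:400,150:470,::-1],None,fx=2.4,fy=2.4))
f=camera('scene')['frame'][200:300,310:460,::-1];cv2.imwrite('pics/s15c.png',cv2.resize(f,None,fx=5,fy=5,interpolation=2))
E
```

```text
time: 24.15
ee_pos: [0.5254, -0.2405, 0.0975]
tcp_rot: [180.0, -0.0, -177.6]
wrist_force: [-0.0, 0.2, -0.7]
opening: 0.0002
```

View pics/w15c.png

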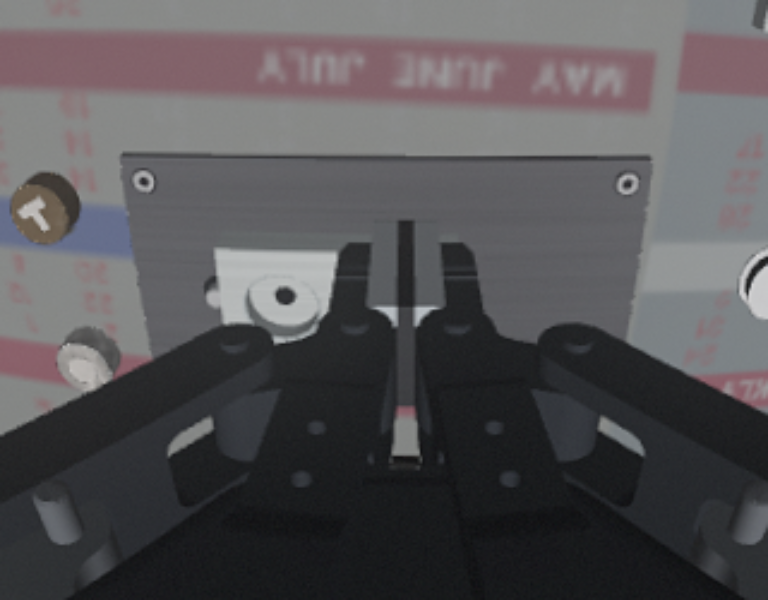

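View pics/s15c.png

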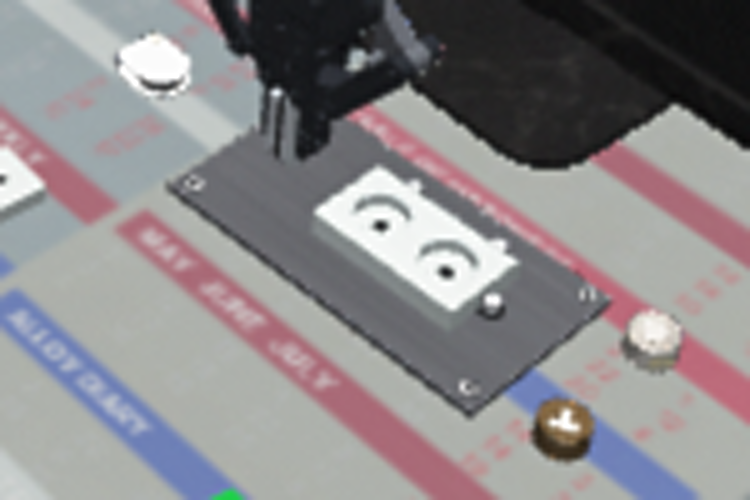

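```bash
python3 -m jog '{"delta_pos":[[0.26,-0.46,0],[0,0,-0.6],[0,0,-0.6],[0,0,-0.4],[0,0,-0.18],[0.2,0,0],[0.08,0,0],[0.04,0,0],[0.04,0,0],[0,0,0]],"turn":[[0,0,0],[0,0,0],[0,0,0],[0,0,0],[0,0,0],[0,0,0],[0,0,0],[0,0,0],[0,0,0],[0,0,0]],"hand":[0,0,0,0,0,0,0,0,0,0]}'
```

```text
time: 25.25
ee_pos: [0.5563, -0.2641, 0.0096]
tcp_rot: [-180.0, 0.0, -177.7]
wrist_force: [-0.6, -0.4, -0.0]
opening: 0.043
```

```bash
python3 -m jog '{"delta_pos":[[0.02,0,0],[0.02,0,0],[0.01,0,0],[0,0,0],[0,0,0],[-0.1,0,0],[-0.4,0,0],[-0.3,0,0],[0,0,0.3],[-0.6,0,0.4]],"turn":[[0,0,0],[0,0,0],[0,0,0],[0,0,0],[0,0,0],[0,0,0],[0,0,0],[0,0,0],[0,0,0],[0,0,0]],"hand":[0,0,0,0,0,0,0,0,0,0]}'
python3 -m jog '{"delta_pos":[[-0.6,0,0.6],[-0.6,0.4,0.6],[0,0.9,0],[0,0.9,0],[0,0.9,0],[0,0.9,0],[0,0,0],[0,0,0],[0,0,0],[0,0,0]],"turn":[[0,0,0],[0,0,0],[0,0,0],[0,0,0],[0,0,0],[0,0,0],[0,0,0],[0,0,0],[0,0,0],[0,0,0]],"hand":[0,0,0,0,0,0,0,0,0,0]}'
python3 - <<'E'
from h import *
c=wsnap('w16.png');t=snap('top','t16.png');s=snap('scene','s16.png')
cv2.imwrite('pics/t16c.png',cv2.resize(t['frame'][130:270,310:470,::-1],None,fx=4.2,fy=4.2,interpolation=2))
cv2.imwrite('pics/s16c.png',cv2.resize(s['frame'][200:310,310:460,::-1],None,fx=5,fy=5,interpolation=2))
E
```

```text
time: 26.25
ee_pos: [0.4897, -0.2638, 0.0442]
tcp_rot: [180.0, 0.0, -177.6]
wrist_force: [-1.1, -0.5, 0.9]
opening: 0.0426
time: 27.25
ee_pos: [0.4286, -0.065, 0.1042]
tcp_rot: [-180.0, 0.0, -177.8]
wrist_force: [-0.1, 0.1, -0.7]
opening: 0.0429
```

View pics/t16c.png

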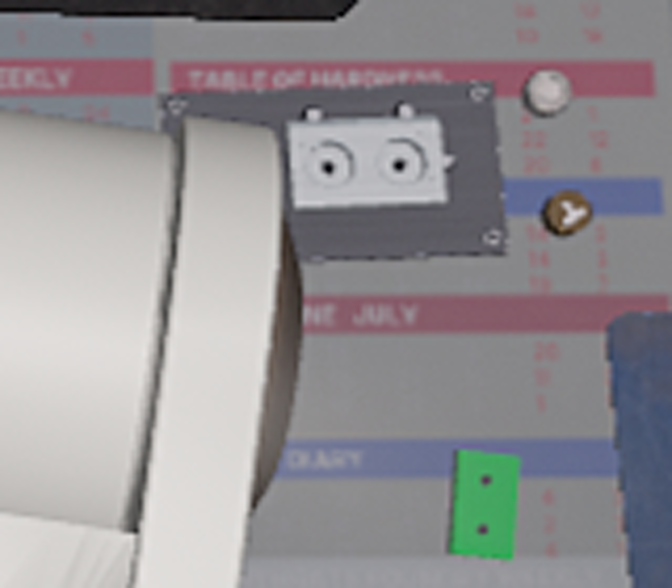

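View pics/s16c.png

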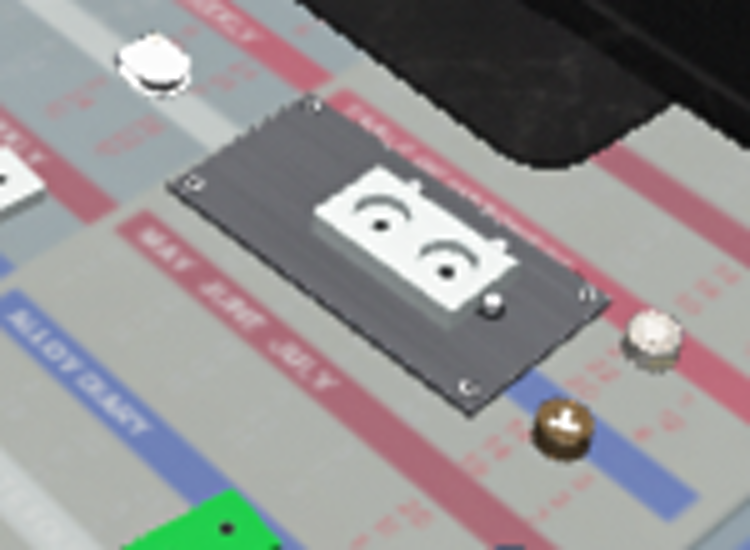

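Run:
```python
from h import *
c=dict(np.load('/tmp/t16.png.npz'));a=dict(np.load('/tmp/top0.png.npz'))
P=np.array([onplane(c,310+(u+.5)/4.2-.5,130+(v+.5)/4.2-.5,.019)[:2] for u,v in[(288,123),(442,117),(446,203),(294,210)]])
print(quad(P),toplate(P.mean(0)))
d=np.abs(c['frame'].astype(int)-a['frame']).max(2)
for n,(u,v) in dict(mountA=(440,152),mountB=(444,181),green=(425,250)).items(): print(n,d[v-9:v+9,u-9:u+9].mean())
s0=dict(np.load('/tmp/scene0.png.npz'));s=dict(np.load('/tmp/s16.png.npz'));d=np.abs(s['frame'].astype(int)-s0['frame']).max(2)
for n,(u,v) in dict(loupe=(341,213),A=(441,268),B=(423,286),small=(305,239)).items(): print(n,d[v-7:v+7,u-8:u+8].mean())
ticket.job_done()
```

```text
((591.5925903320312, -262.62469482421875), (49.38057327270508, 85.99227905273438), 2.203766345977783) [ 0.00151415 -0.01664323]
mountA 17.27777777777778
mountB 16.512345679012345
green 16.429012345679013
loupe 0.6696428571428571
A 0.8392857142857143
B 1.0133928571428572
small 0.6205357142857143
the job is handed in; nothing more can be done
```

The carrier is now on the stage plate with its pockets facing up, pushed against both rear pins and the side pin. I handed the job in at about 27 s.

I slid it right with the closed fingertips, then squared its long side against the plate's front edge with two fingertips. From there I tipped it over that edge by the undercut lip. After the flip I pushed it back against the rear pins and right against the side pin, and gave it one last light push backward. It was never gripped or lifted.

**Contact:** the carrier stopped firmly at about 17 N against the rear pins and about 12 N against the side pin. The only other sizeable contact was about 17 N, when I touched the fingertips to the desk to set their height. The last push backward was not checked for force on its own.

**Position:** the final top view puts the carrier's centre at plate (1.5, -16.6) mm against a home of (3, -16) mm. That is within the 2 mm calibration. Its angle is 2.2° against 2.4° for the plate, and the final pictures show it touching all three pins.

**Other items:** in the scene camera, the patches around both mounts, the loupe and the small look-alike are unchanged from the start. One check disagreed: the top camera showed a uniform brightness change of about 17 grey levels at both mounts and the green block. I took that to be lighting or the arm's shadow, because the scene camera shows no movement of the mounts. The green block was compared only in the top view, where it still appears in its place.

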